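# Crank a welding positioner round to its index

### The arm

A 6-joint arm with a two-finger parallel gripper is mounted at the origin on the work surface. World frame = base frame: x ahead of the robot, y to its left, z up, the work surface at z = 0. Lengths are in mm, angles in rad, forces in N, time in s.
With the tool pointing down it reaches from about 275 to 850 mm from the base axis. Payload 19 kg.
Tool frame: the origin (TCP) lies midway between the tips of the shut fingers; the grasp point (between the pads) lies 19 mm behind it; z points along the fingers, y is the direction in which the jaws open and shut (so a half turn about z gives the same grasp; the last joint's range is limited). The gripper opens to 85 mm and grips with 20 to 120 N. Pads are 22 mm wide; open, the fingers measure 114 mm over their backs; the gripper's body (76 mm by 85 mm) begins 54 mm behind the grasp point. The pads swing forward as they close: fully open they stand 13 mm farther back than shut.
Start: joints at [-1.246, 0.15, 1.437, -0, 1.554, -0.134], TCP at [254.622, -515.517, 231.267] pointing down, gripper open.
Joint ranges: [-2.8, 2.8], [-0.68, 2.1], [0.12, 2.68], [-1.39, 4.53], [0.16, 2.79], [-2.81, 2.81]. Speed limits (rad/s): [1.89, 1.89, 2.22, 3.01, 3.01, 3.01].

### API

Orientations are given as a unit quaternion [x, y, z, w].
In Python, from bench import robot, optics gives the robot as it stands.
- The arm moves only by the shell command python3 -m handwheel 'ROWS' [FORCE]. ROWS is JSON, one flat list of numbers, 5 for each row, row after row: the finger opening in m, from 0 to 0.0854, then the shift along the tool's x, y, z in m, then the turn about the tool's z in rad. A call has 1 to 8 rows; each row is the pose to reach, as a shift and turn from the pose measured when the call began, along the tool's axes at that moment; what a row does not reach only later rows make up. A row lasts 1/10 s, in which the tool goes at most 50 mm and 8.59 degrees, less where a joint would pass 70% of its speed; a pose out of reach is approached as far as the arm can. A call with a gripper value outside its range is refused whole. The fingers move at their own pace and stop on an object; FORCE is the grip in N (left out, the last holds). Time passes only in rows, so rows that repeat a pose let the fingers close. It gives the time, the measured TCP pose, the force and the opening at its end, in the units of the state.
- robot.get_obs(): the state, without advancing time (a new reading comes with each control period).
- optics.read_camera(name): name is "side" or "top" or "wrist"; returns the picture (384x512x3 uint8, blue, green, red); there is no depth.
- optics.camera_model(name): a dict with "K" (3x3 intrinsics, pixels), "eye" and "attitude" of the camera in the world. Camera axes: x right, y down, z forward; pixel columns grow to the right and rows downward; lengths in mm; the calibration is good to about 2 mm. A picture is of the moment at which its call begins: read the wrist's pose just before it. camera_model takes no time and is no camera call; for the wrist camera it gives the pose at the moment of the call.
- robot.finish_job(): hands the job in, once; it reports no verdict.
The state is a dict: "clock": time; "joint_pos": joint angles; "joint_velocities": joint speeds; "tau": joint torques, N m; "position": TCP position; "tcp_rot": TCP orientation; "force": force on the tool from outside, world axes, zero at the start; "wrist_torque": the same for the moment, N m; "opening": finger opening in mm.
Only numpy, scipy, OpenCV 4.12 (cv2) and the standard library are available. Lean on these libraries where they do the work, as an engineer would, in place of code of your own. Each camera call takes 0.05 s, during which the arm holds its last target.

### The job

Two hand-cranked welding positioners stand on the fixture table. On the one that carries the pipe stub with the round flange, take hold of the crank's loose black sleeve and, keeping hold of it all the way, crank clockwise (seen from above) until the red tab on its platter stands at its own yellow pointer; then let go and leave it there. Leave the other positioner's crank alone.

Things in the scene. Friction and masses are not known exactly. Their poses are not given: they have to be found in the camera images.
- flange_unit: The blue positioner carrying the round-flanged pipe stub (a round dark flange 90 mm across on a 38 mm tube on a rusty box section; its top is 169 mm above the table). Fixed. Base 370 x 130 mm. The origin lies on the table under the vertical crank axis; its z is up, and its x axis runs from the crank axis to the vertical axis of the round aluminium platter (180 mm across), 190 mm away. The blue hub column and the steel hub on the crank axis reach 100 mm above the table.
- flange_sleeve: The upright black grip sleeve on that positioner's crank, 27 mm across and 74 mm tall, spanning 101 to 175 mm above the table, with a thin steel cap to 182 mm. The origin is the middle of the sleeve, 138 mm above the table. It spins freely about its own vertical axis and travels in a circle of 65 mm radius about the crank axis. Below it is a steel crank arm whose top is 98 mm above the table. The crank takes about 2 N at the sleeve and stays where it is left.
- flange_crank (a joint): Angle of that positioner's crank, rad; grows as the crank turns clockwise seen from above. The platter turns the same way by half the crank's angle. Stops at -0.9 and 4.9. It starts within 0.6 of 0, and the job always lies clockwise: 1.6 to 4.5 rad of crank from the start.
- flange_mark (a point): Outer end of the red tab (26 x 18 mm) on that positioner's platter, 90 mm from the platter axis, 83 mm above the table; it turns with the platter.
- flange_index (a point): Tip of the fixed yellow pointer that belongs to that positioner, 90 mm from the platter axis, 93 mm above the table; it stands just above the path of the red tab.
- box_sleeve: The same kind of black sleeve on the crank of the other, otherwise alike positioner, which carries a flat square plate with two upright ribs; not to be moved. The origin is the middle of the sleeve, 138 mm above the table.
There are look-alikes about, which are no part of the job. Leave any blue look-alike of the part that bears flange_index alone.

How it is judged (in metres and radians):
On the way, in this order (a step that is already met when the one before it is completed fails the run):
1. the sleeve of the flange positioner's crank is held, near where it started (contact force between the fingers and flange_sleeve above 3 N and distance of flange_sleeve from where it was at the start of the episode below 0.04 m), for 0.2 s.
2. with the sleeve held, the red tab has come within 60 mm of the yellow pointer (contact force between the fingers and flange_sleeve above 3 N and horizontal distance between flange_mark and flange_index below 0.06 m).
3. with the sleeve still held, the red tab stands at the yellow pointer (within 18 mm) (contact force between the fingers and flange_sleeve above 3 N and horizontal distance between flange_mark and flange_index below 0.018 m), for 0.2 s.
At the end, for the whole second after the job is handed in: The red tab stands within 18 mm (level distance, mark to pointer tip) of its yellow pointer, the crank is at rest, and the other positioner's sleeve is within 20 mm of where it was (horizontal distance between flange_mark and flange_index below 0.018 m and not (velocity of joint flange_crank above 0.05 rad/s or velocity of joint flange_crank below -0.05 rad/s) and distance of box_sleeve from where it was at the start of the episode below 0.02 m); the robot touches nothing.
It fails at once if the crank turns while the hand is off its sleeve (grasp point over 50 mm from the sleeve's middle) ((velocity of joint flange_crank above 0.4 rad/s or velocity of joint flange_crank below -0.4 rad/s) and distance between the grasp point and flange_sleeve above 0.05 m).
It fails at once if the other positioner's crank is turned (its sleeve moved over 20 mm) (distance of box_sleeve from where it was at the start of the episode above 0.02 m).
It also fails if it takes over 45 s, if anything falls off the work surface, if the arm or the gripper's body presses on something with over 40 N, if the wrist force passes 120 N, or if a joint passes its speed limit or range.

## Working session

There is one attempt and no reset: what is moved stays moved. The work goes in short steps, Python scripts to look and compute and a shell command to move; the robot and the scene stay as the last step left them, time stands still between calls to the robot, and variables do not carry over. Pictures are saved under pics/ and viewed, and the job is handed in when it is done.

```bash
ls; mkdir -p pics; python3 - <<'E'
from bench import robot, optics
import cv2
o=robot.get_obs(); print(o)
for n in ["top","side","wrist"]:
    m=optics.camera_model(n); print(n,m)
    im=optics.read_camera(n); cv2.imwrite(f"pics/{n}0.png",im)
E
```

```text
pics
{'clock': 0.0, 'joint_pos': array([-1.24597319e+00,  1.51002937e-01,  1.43797975e+00,  1.61913597e-05,
        1.55381012e+00, -1.33999447e-01]), 'joint_velocities': array([ 0.00109951,  0.00064028,  0.00122642, -0.00064712, -0.0006287 ,
       -0.0008572 ]), 'tau': array([ 1.41636006e-04, -7.13035655e+01, -5.70869315e+01, -8.18401168e-05,
        8.74084770e-03, -3.16558385e-05]), 'position': array([ 254.57688641, -515.31778453,  230.6913418 ]), 'tcp_rot': array([ 9.73800296e-01,  2.27404099e-01, -4.91099260e-05, -5.98117931e-04]), 'force': array([ 0.79160707,  0.39314053, -0.06213644]), 'wrist_torque': array([ 0.01525442,  0.02023721, -0.02317413]), 'opening': 85.71376907748075}
top {'K': array([[439.08362955,   0.        , 257.70830475],
       [  0.        , 439.08362955, 188.78776885],
       [  0.        ,   0.        ,   1.        ]]), 'eye': array([ 390.44932412,    3.38846043, 1292.51562585]), 'attitude': array([ 0.70984257, -0.70197571,  0.03735949, -0.04424822])}
side {'K': array([[350.86244513,   0.        , 257.52065061],
       [  0.        , 350.86244513, 186.39345432],
       [  0.        ,   0.        ,   1.        ]]), 'eye': array([407.52862766, 752.86418421, 586.35535449]), 'attitude': array([-0.06287383,  0.87352909, -0.4809119 ,  0.04144342])}
wrist {'K': array([[343.84891157,   0.        , 255.2546275 ],
       [  0.        , 343.84891157, 191.11926485],
       [  0.        ,   0.        ,   1.        ]]), 'eye': array([ 323.0987772 , -481.0728891 ,  373.42477436]), 'attitude': array([ 0.83974329, -0.52149549, -0.08018382,  0.12823501])}
```

View pics/top0.png

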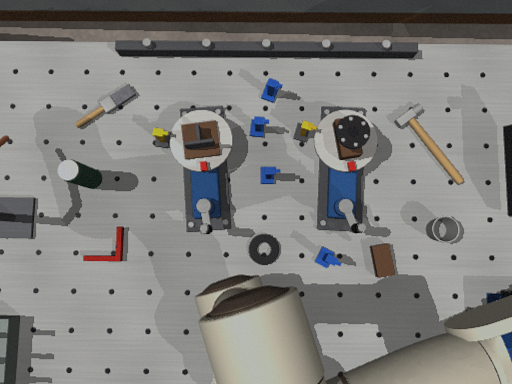

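View pics/side0.png

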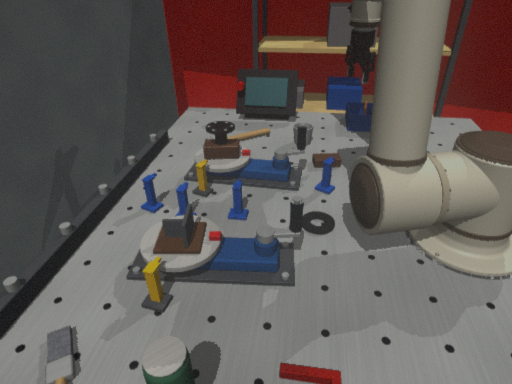

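View pics/wrist0.png

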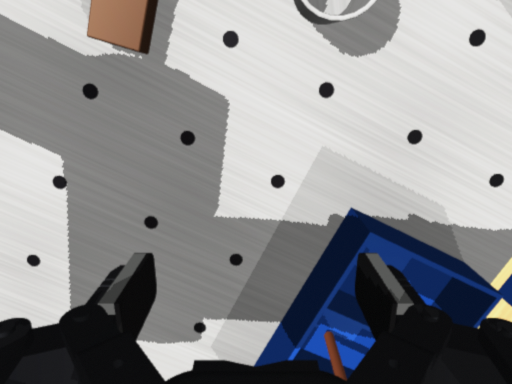

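The top view shows the flange unit on the right: dark round flange at (352,132), red tab (351,167), yellow pointer (306,130), hub (346,206), sleeve about (357,226). The ribbed-plate unit is on the left at (201,140). Next I'll zoom in and measure.

```bash
cat > h.py <<'E'
import numpy as np, cv2
from scipy.spatial.transform import Rotation as R
from bench import robot, optics
def proj(n,P,m=None):
    m=m or optics.camera_model(n); p=R.from_quat(m['attitude']).inv().apply(np.atleast_2d(P)-m['eye'])
    q=p@m['K'].T; return q[:,:2]/q[:,2:]
def ray(n,uv,z,m=None):
    m=m or optics.camera_model(n); uv=np.atleast_2d(uv)
    d=np.c_[uv,np.ones(len(uv))]@np.linalg.inv(m['K']).T; d=R.from_quat(m['attitude']).apply(d)
    return m['eye']+d*((z-m['eye'][2])/d[:,2])[:,None]
E
python3 - <<'E'
from h import *
im=cv2.imread('pics/top0.png'); c=im[90:250,285:400]; cv2.imwrite('pics/topc.png',cv2.resize(c,None,fx=3.7,fy=3.7,interpolation=cv2.INTER_CUBIC))
im=cv2.imread('pics/side0.png'); c=im[100:210,170:350]; cv2.imwrite('pics/sidec.png',cv2.resize(c,None,fx=4.4,fy=4.4,interpolation=cv2.INTER_CUBIC))
E
```

```text
(no output)
```

View pics/topc.png

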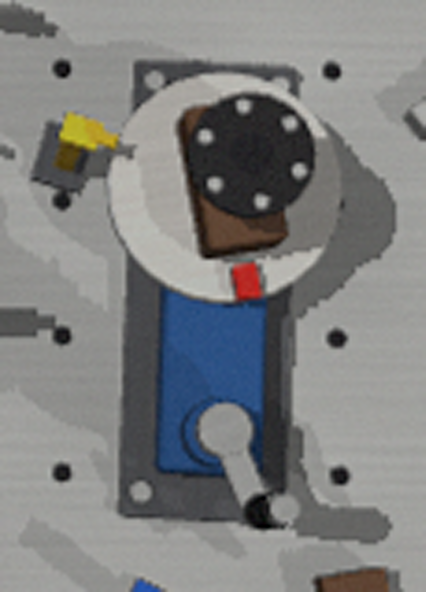

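View pics/sidec.png

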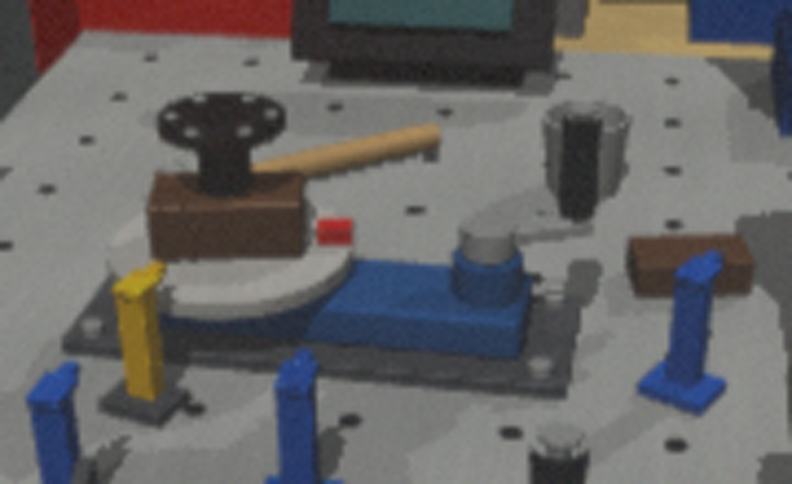

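```bash
python3 - <<'E'
from h import *
f=lambda x,y:(285+x/3.7-.36,90+y/3.7-.36)
pts=dict(hub=(225,430,100),cap=(285,508,182),plat=(224.5,187,76),tip=(117,144,93),tab=(247,299,83),flange=(252,155,169))
P={k:ray('top',f(*v[:2]),v[2])[0] for k,v in pts.items()}
for k,v in P.items(): print(k,v.round(1),proj('side',v).round(1))
C=P['hub'];A=P['plat'];print('hub-plat',np.linalg.norm((A-C)[:2]),'hub-cap',np.linalg.norm((P['cap']-C)[:2]))
for k in('tip','tab'): d=(P[k]-A)[:2];print(k,np.linalg.norm(d),np.degrees(np.arctan2(d[1],d[0])))
d=P['cap']-C;print('crank ang',np.degrees(np.arctan2(d[1],d[0])), 'unit x',np.degrees(np.arctan2(*(A-C)[[1,0]])))
E
```

```text
hub [ 484.6 -223.1  100. ] [[282.  150.5]]
cap [ 425.4 -247.6  182. ] [[303.1 123.4]]
plat [ 672.1 -229.4   76. ] [[223.8 153. ]]
tip [ 700.5 -145.6   93. ] [[207.8 160. ]]
tab [ 584.8 -244.    83. ] [[251.3 150.6]]
flange [ 673.8 -231.2  169. ] [[221.5 125.7]]
hub-plat 187.6646280449186 hub-cap 64.06460209564433
tip 88.50157315497286 71.29932026654609
tab 88.53800056886604 -170.52597068877105
crank ang -157.47720923340736 unit x -1.917697461855636
```

Candidates for the target: sleeve at (357,226) on the flange unit (right), and sleeve at (207,228) on the box unit (left). Pointers: yellow ones at (306,130) and (161,134), and blue look-alikes at (271,90), (259,127), (269,175), (327,257). I choose the right-hand sleeve and the yellow tip at (316,129). The crop confirms the round six-bolt flange. The radii come out at 64, 88.5, 88.5 and 188 mm, against 65, 90, 90 and 190 given.

The platter has about 118° to go clockwise, which is about 4.13 rad of crank. I'll move above the sleeve first.

```bash
python3 -m handwheel '[0.085,0.034,-0.0205,0,0, 0.085,0.068,-0.041,0,0, 0.085,0.102,-0.0615,0,0, 0.085,0.136,-0.082,0,0, 0.085,0.17,-0.1025,0,0, 0.085,0.204,-0.123,0,0, 0.085,0.238,-0.1435,0,0, 0.085,0.271,-0.164,0,0]' 60; python3 -m handwheel '[0.085,0,0,0,0, 0.085,0,0,0,0]'
python3 - <<'E'
from h import *
m=optics.camera_model('wrist');im=optics.read_camera('wrist');cv2.imwrite('pics/w1.png',im)
o=robot.get_obs();print(o['position'],o['tcp_rot'],o['joint_pos'])
print(proj('wrist',[[424.5,-248,182],[424.5,-248,101],[484.6,-223,100]],m))
cv2.imwrite('pics/t1.png',optics.read_camera('top'))
E
```

```text
clock: 0.95
position: [425.5, -246.7, 231.0]
tcp_rot: [0.974, 0.227, -0.0, -0.0]
force: [0.2, -0.2, 0.5]
opening: 84.6
clock: 1.15
position: [425.8, -246.1, 230.9]
tcp_rot: [0.974, 0.228, -0.0, -0.0]
force: [-0.1, -0.2, -0.2]
opening: 85.3
[ 425.36228929 -246.82788462  230.82725477] [ 9.73729612e-01  2.27706736e-01 -2.26721971e-04 -4.83617118e-04] [-6.82751783e-01 -2.34224035e-02  1.62279282e+00  2.33150372e-04
  1.54326475e+00  4.28594142e-01]
[[258.04875295 220.65412641]
 [257.37346012 183.217409  ]
 [263.16955296 101.89626787]]
```

View pics/w1.png

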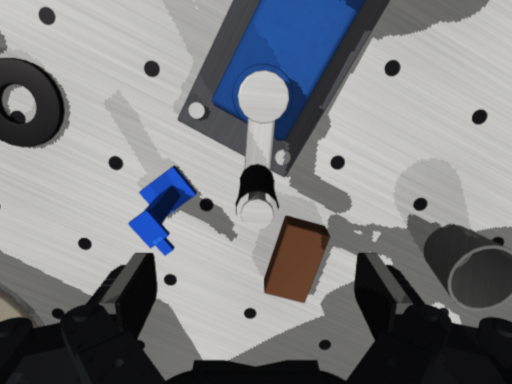

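The wrist view shows the sleeve cap at (257,208), centred between the fingers, and the hub disc at (263,96). I'll triangulate from these.

```bash
python3 - <<'E'
from h import *
im=cv2.imread('pics/w1.png');cv2.imwrite('pics/w1c.png',cv2.resize(im[60:240,190:330],None,fx=3.3,fy=3.3,interpolation=cv2.INTER_CUBIC))
a=ray('wrist',[(257,208)],182)[0];b=ray('wrist',[(263.5,96.5)],100)[0];print(a,b,np.linalg.norm((a-b)[:2]),np.degrees(np.arctan2(*(a-b)[[1,0]])))
E
```

```text
[ 430.88122626 -245.03400662  182.        ] [ 487.75547337 -222.75887211  100.        ] 61.08077932379027 -158.61191195151557
```

View pics/w1c.png

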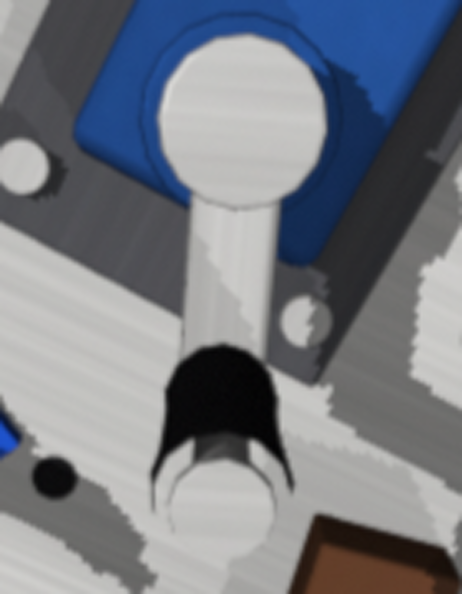

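Corrected cap centre is (257.3,213.9), so the sleeve is near (427,-247), within 2 mm of the top-camera value. Now I'll descend and close.

```bash
python3 -m handwheel '[0.085,0.001,0,0.02,0, 0.085,0.001,0,0.045,0, 0.085,0.001,0,0.07,0, 0.085,0.001,0,0.09,0, 0.085,0.001,0,0.103,0, 0.085,0.001,0,0.109,0, 0.085,0.001,0,0.109,0]' 60; python3 -m handwheel '[0.0,0,0,0,0, 0.0,0,0,0,0, 0.0,0,0,0,0, 0,0,0,0,0, 0,0,0,0,0, 0,0,0,0,0, 0,0,0,0,0, 0,0,0,0,0]' 60
python3 - <<'E'
from h import *
cv2.imwrite('pics/w2.png',optics.read_camera('wrist'))
cv2.imwrite('pics/s2.png',optics.read_camera('side')[80:230,150:370].repeat(3,0).repeat(3,1))
o=robot.get_obs();print(o['position'],o['opening'],o['force'],o['wrist_torque'])
E
```

```text
clock: 1.95
position: [425.7, -247.1, 121.6]
tcp_rot: [0.974, 0.227, -0.0, -0.001]
force: [-0.0, 0.2, 0.7]
opening: 85.1
clock: 2.75
position: [425.9, -247.3, 122.2]
tcp_rot: [0.974, 0.227, -0.0, -0.0]
force: [-1.6, -0.1, 6.4]
opening: 25.6
[ 425.89921291 -247.30535906  122.1879209 ] 25.703802358212588 [-1.81517305  0.02504813  7.01444033] [ 0.00172777  0.25360893 -0.04270058]
```

View pics/w2.png

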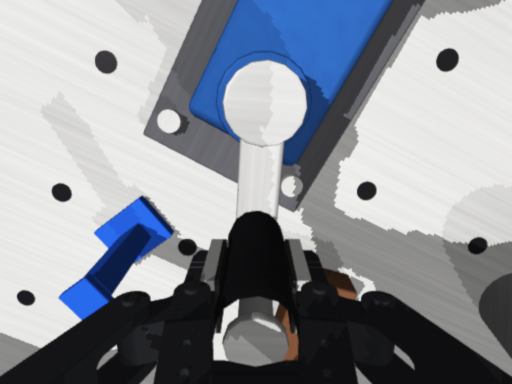

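View pics/s2.png

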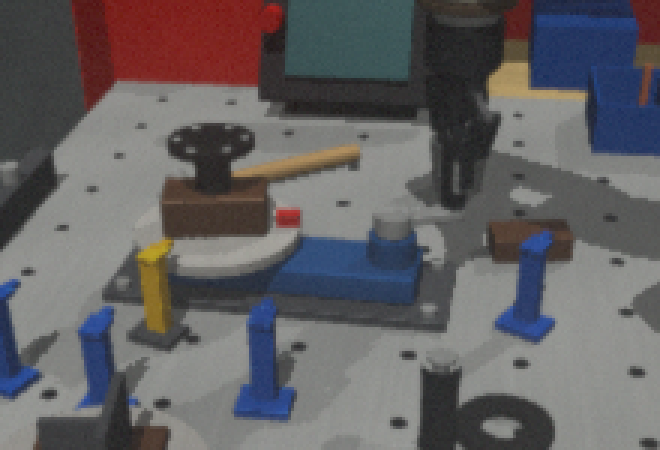

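The sleeve is held: opening is 25.7 mm, and the wrist view shows it between the pads at (256,260). The lateral force is small. Next I'll work out the arc rows.

```bash
cat > arc.py <<'E'
from h import *
def rows(C,total,n,r=65):
    o=robot.get_obs();p=o['position'];Rt=R.from_quat(o['tcp_rot'])
    d=p-np.r_[C,0];th=np.arctan2(d[1],d[0]);print('pos',p.round(1),'th',np.degrees(th).round(1),'r',np.hypot(*d[:2]).round(1))
    for k in range(1,n+1):
        a=th-np.radians(total*k/n);q=np.r_[np.r_[C]+r*np.r_[np.cos(a),np.sin(a)],122]
        print((Rt.inv().apply(q-p)/1000).round(4))
E
python3 -c "
from arc import *
rows((486.2,-222.7),56,8)"
```

```text
pos [ 425.9 -247.3  122.2] th -157.8 r 65.1
[ 0.0012 -0.0079  0.0002]
[ 0.0032 -0.0155  0.0002]
[ 0.0061 -0.0229  0.0002]
[ 0.0099 -0.0299  0.0002]
[ 0.0145 -0.0364  0.0002]
[ 0.0198 -0.0422  0.0002]
[ 0.0259 -0.0474  0.0002]
[ 0.0325 -0.0517  0.0002]
```

```bash
python3 -m handwheel '[0,0.001,-0.008,0,0, 0,0.003,-0.0155,0,0, 0,0.006,-0.023,0,0, 0,0.010,-0.030,0,0, 0,0.0145,-0.0365,0,0, 0,0.020,-0.042,0,0, 0,0.026,-0.0475,0,0, 0,0.0325,-0.0515,0,0]' 60; python3 - <<'E'
from h import *
cv2.imwrite('pics/t3.png',optics.read_camera('top')[80:260,270:420].repeat(3,0).repeat(3,1))
cv2.imwrite('pics/w3.png',optics.read_camera('wrist'))
o=robot.get_obs();print(o['position'],o['opening'],o['force'],o['wrist_torque'])
from arc import *
rows((486.2,-222.7),64,8)
E
```

```text
clock: 3.65
position: [432.4, -185.8, 122.2]
tcp_rot: [0.974, 0.227, -0.0, -0.001]
force: [-4.8, 0.5, 3.3]
opening: 25.8
[ 432.64178028 -185.48795056  122.1898935 ] 25.984017132396005 [-5.03748314  5.32242407  5.35380201] [0.72752123 0.67061315 0.03011175]
pos [ 432.6 -185.5  122.2] th 145.2 r 65.2
[ 0.0083 -0.0036  0.0002]
[ 0.017  -0.0063  0.0002]
[ 0.026  -0.0077  0.0002]
[ 0.035  -0.0078  0.0002]
[ 0.044  -0.0067  0.0002]
[ 0.0528 -0.0043  0.0002]
[ 0.0611 -0.0008  0.0002]
[0.0689 0.0039 0.0002]
```

View pics/w3.png

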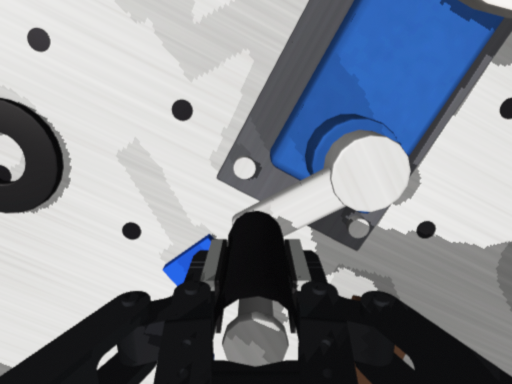

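View pics/t3.png

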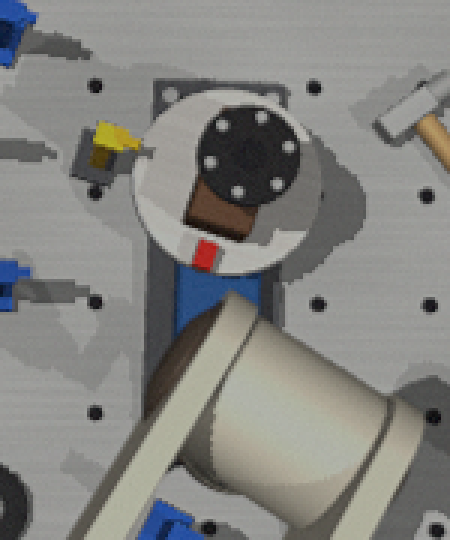

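The crank follows: the sleeve is still in the pads and the red tab has swung clockwise to crop (205,254). Forces are under 10 N, so I'll continue.

```bash
python3 -m handwheel '[0,0.0083,-0.0036,0,0, 0,0.017,-0.0063,0,0, 0,0.026,-0.0077,0,0, 0,0.035,-0.0078,0,0, 0,0.044,-0.0067,0,0, 0,0.053,-0.0043,0,0, 0,0.061,-0.001,0,0, 0,0.069,0.004,0,0]' 60; python3 - <<'E'
from arc import *
o=robot.get_obs();print(o['opening'],o['force'],o['wrist_torque'])
rows((486.2,-222.7),64,8)
E
```

```text
clock: 4.55
position: [497.2, -158.4, 122.2]
tcp_rot: [0.974, 0.227, -0.0, -0.001]
force: [-1.9, -0.4, 4.7]
opening: 25.6
25.605295564523313 [-1.88901799 -0.37661235  4.69813653] [-0.15938684  0.29839305  0.04787914]
pos [ 497.2 -158.4  122.2] th 80.3 r 65.2
[0.0068 0.006  0.0002]
[0.0129 0.0127 0.0002]
[0.018  0.0202 0.0002]
[0.022  0.0284 0.0002]
[0.0248 0.037  0.0002]
[0.0263 0.0459 0.0001]
[0.0266 0.055  0.0001]
[0.0257 0.064  0.0001]
```

```bash
python3 -m handwheel '[0,0.007,0.006,0,0, 0,0.013,0.0127,0,0, 0,0.018,0.020,0,0, 0,0.022,0.0285,0,0, 0,0.025,0.037,0,0, 0,0.0263,0.046,0,0, 0,0.0266,0.055,0,0, 0,0.0257,0.064,0,0]' 60; python3 - <<'E'
from arc import *
cv2.imwrite('pics/t4.png',optics.read_camera('top')[80:260,270:420].repeat(3,0).repeat(3,1))
cv2.imwrite('pics/s4.png',optics.read_camera('side')[80:230,150:370].repeat(3,0).repeat(3,1))
o=robot.get_obs();print(o['opening'],o['force'],o['wrist_torque'])
rows((486.2,-222.7),50,8)
E
```

```text
clock: 5.35
position: [548.8, -205.3, 122.2]
tcp_rot: [0.974, 0.227, -0.0, -0.001]
force: [-9.0, -0.6, 9.7]
opening: 25.5
25.70636153462187 [-3.69650248 -2.31139937  6.28167742] [-0.32051113  0.57841641 -0.02453045]
pos [ 549.  -206.1  122.2] th 14.8 r 64.9
[-0.0017  0.0069  0.0002]
[-0.0042  0.0135  0.0002]
[-0.0074  0.0198  0.0002]
[-0.0113  0.0257  0.0002]
[-0.0158  0.0312  0.0002]
[-0.0209  0.0361  0.0002]
[-0.0265  0.0405  0.0002]
[-0.0325  0.0442  0.0002]
```

View pics/t4.png

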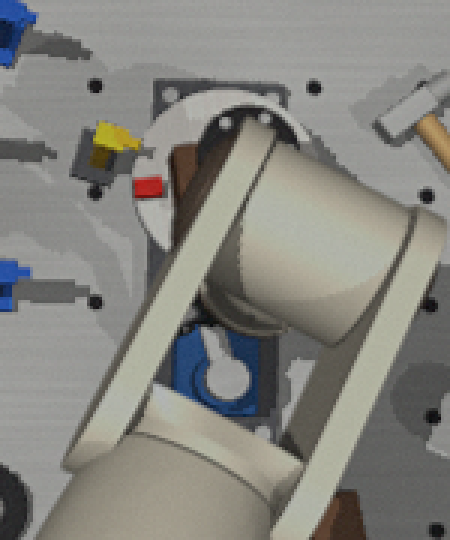

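View pics/s4.png

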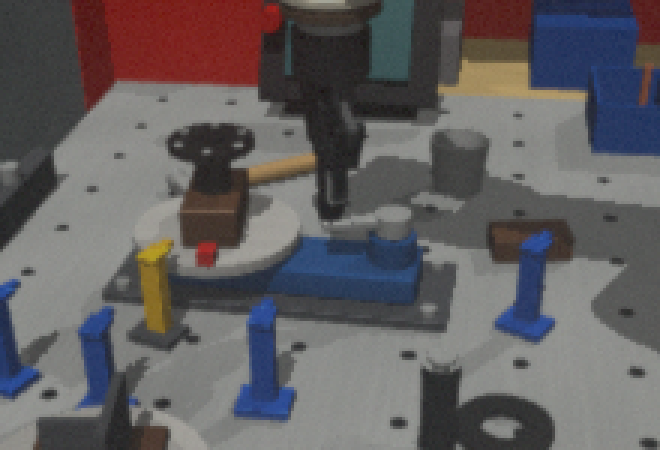

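The tab's outer end is at crop (134,188), full picture (314.5,142.5), and the yellow tip is at about (316.5,128.5). I'll re-measure the remaining angle.

```bash
python3 - <<'E'
from arc import *
t=ray('top',[(314.5,142.3)],83)[0];p=ray('top',[(316.3,128.6)],93)[0];A=np.r_[672.6,-229.6]
for q in(t,p):
    d=q[:2]-A;print(q.round(1),np.hypot(*d).round(1),np.degrees(np.arctan2(d[1],d[0])).round(1))
im=cv2.imread('pics/top0.png')
t=optics.read_camera('top')[100:180,285:365];cv2.imwrite('pics/t5.png',cv2.resize(t,None,fx=7,fy=7,interpolation=cv2.INTER_CUBIC))
E
```

```text
[ 663.6 -141.7   83. ] 88.3 95.8
[ 700.4 -145.7   93. ] 88.4 71.7
```

View pics/t5.png

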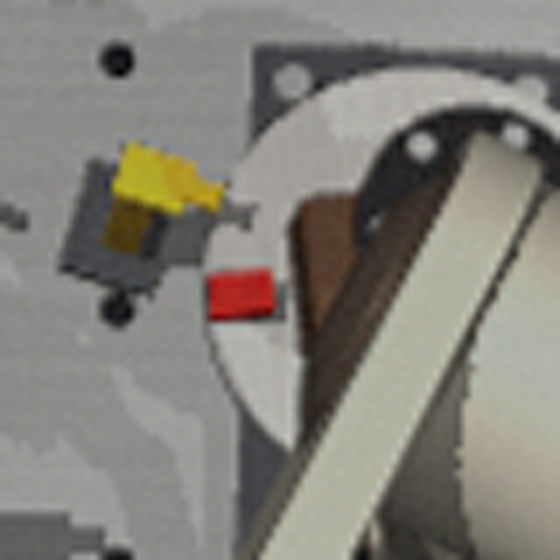

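About 24.3° of platter remains, so 49° of crank, which agrees with the first estimate (236.5 − 187.4 = 49).

```bash
python3 -m handwheel '[0,-0.0017,0.007,0,0, 0,-0.004,0.0135,0,0, 0,-0.0075,0.020,0,0, 0,-0.0113,0.0257,0,0, 0,-0.016,0.031,0,0, 0,-0.021,0.036,0,0, 0,-0.0265,0.0405,0,0, 0,-0.032,0.044,0,0]' 60; python3 -m handwheel '[0,0,0,0,0, 0,0,0,0,0, 0,0,0,0,0]' 60; python3 - <<'E'
from arc import *
t=optics.read_camera('top')[100:180,285:365];cv2.imwrite('pics/t6.png',cv2.resize(t,None,fx=7,fy=7,interpolation=cv2.INTER_CUBIC))
cv2.imwrite('pics/s6.png',optics.read_camera('side')[80:230,150:370].repeat(3,0).repeat(3,1))
o=robot.get_obs();print(o['opening'],o['force'],o['wrist_torque'],o['joint_pos'])
rows((486.2,-222.7),8,1)
E
```

```text
clock: 6.3
position: [539.4, -259.8, 122.2]
tcp_rot: [0.974, 0.227, -0.0, -0.001]
force: [-7.2, 8.2, 8.2]
opening: 25.8
clock: 6.6
position: [539.1, -260.1, 122.1]
tcp_rot: [0.974, 0.227, -0.001, -0.001]
force: [-7.5, 4.0, 7.9]
opening: 25.6
25.576284475815484 [-6.87561169  3.90390219  7.31163313] [0.45347782 1.09148005 0.01282711] [-5.78469487e-01  2.59340955e-01  1.53093058e+00  5.72693442e-04
  1.35445579e+00  5.34727155e-01]
pos [ 539.1 -260.1  122.2] th -35.2 r 64.8
[-0.0081  0.004   0.0002]
```

View pics/t6.png

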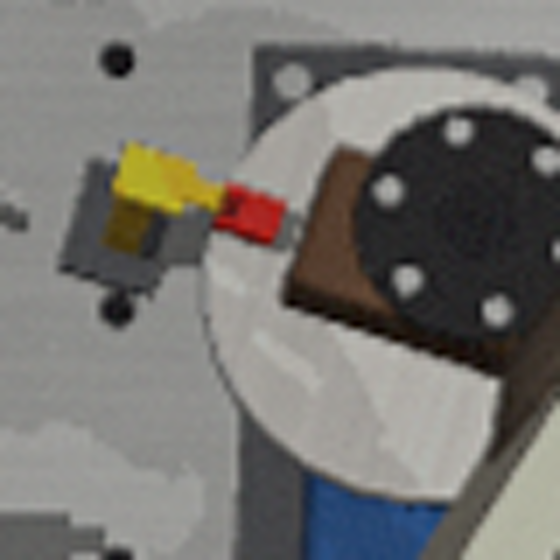

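View pics/s6.png

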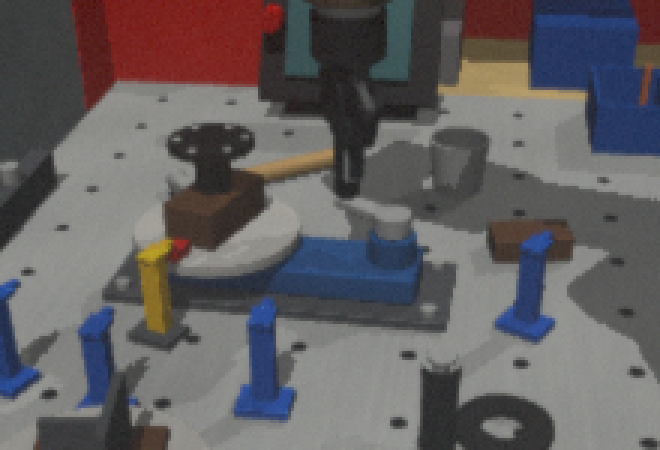

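The tab's outer end, mid at crop (221,208), now stands at the yellow tip, crop (224,195). That is about 4 mm apart, and the sleeve is still held. The residual force is radial, so release shouldn't kick the crank. I'll open, then rise straight up.

```bash
python3 -m handwheel '[0.045,0,0,0,0, 0.06,0,0,0,0, 0.085,0,0,0,0, 0.085,0,0,0,0, 0.085,0,0,0,0, 0.085,0,0,0,0, 0.085,0,0,0,0, 0.085,0,0,0,0]' 60; python3 - <<'E'
from arc import *
t=optics.read_camera('top')[100:180,285:365];cv2.imwrite('pics/t7.png',cv2.resize(t,None,fx=7,fy=7,interpolation=cv2.INTER_CUBIC))
cv2.imwrite('pics/w7.png',optics.read_camera('wrist'))
o=robot.get_obs();print(o['position'],o['opening'],o['force'])
E
```

```text
clock: 7.5
position: [539.1, -260.1, 122.2]
tcp_rot: [0.974, 0.227, -0.001, -0.001]
force: [-0.2, -0.7, 0.7]
opening: 84.9
[ 539.11234958 -260.07890066  122.19251284] 84.98545663036907 [ 0.01309745 -0.60549621 -0.55766261]
```

View pics/t7.png

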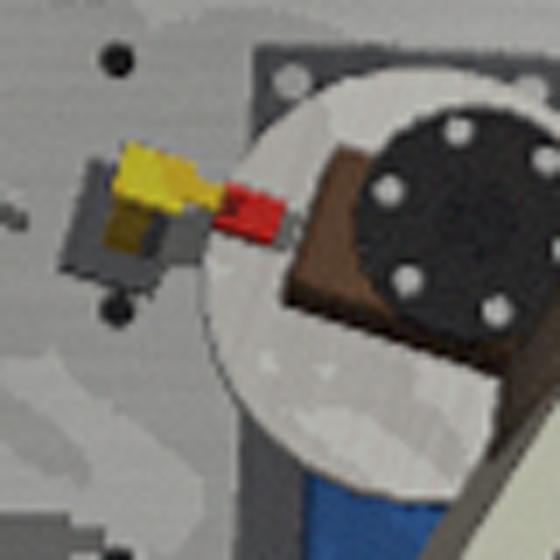

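View pics/w7.png

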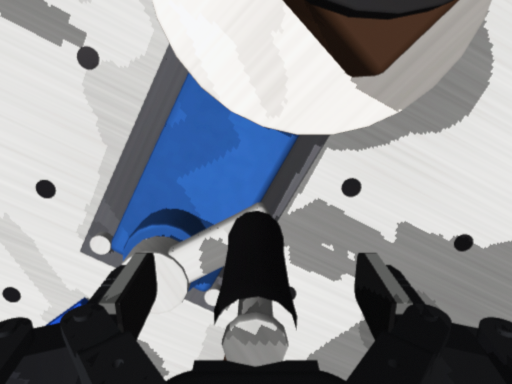

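The fingers are clear on both sides of the sleeve (256,270), and the tab hasn't moved: its end is still at crop (221,208). Rising straight up.

```bash
python3 -m handwheel '[0.085,0,0,-0.01,0, 0.085,0,0,-0.03,0, 0.085,0,0,-0.055,0, 0.085,0,0,-0.08,0, 0.085,0,0,-0.105,0, 0.085,0,0,-0.125,0, 0.085,0,0,-0.13,0, 0.085,0,0,-0.13,0]' 60; python3 -m handwheel '[0.085,0,0,0,0, 0.085,0,0,0,0, 0.085,0,0,0,0]'; python3 - <<'E'
from arc import *
full=optics.read_camera('top');cv2.imwrite('pics/t8full.png',full)
cv2.imwrite('pics/t8.png',cv2.resize(full[100:180,285:365],None,fx=7,fy=7,interpolation=cv2.INTER_CUBIC))
t=ray('top',[(285+221/7-.43,100+208/7-.43)],83)[0];p=ray('top',[(285+224/7-.43,100+195/7-.43)],93)[0]
print(t.round(1),p.round(1),np.hypot(*(t-p)[:2]).round(1))
o=robot.get_obs();print(o['position'],o['opening'],o['force'],o['joint_velocities'].round(3))
E
```

```text
clock: 8.4
position: [539.6, -260.4, 253.0]
tcp_rot: [0.974, 0.227, -0.0, -0.001]
force: [-0.2, 0.3, -0.4]
opening: 85.0
clock: 8.7
position: [539.4, -260.3, 252.2]
tcp_rot: [0.974, 0.227, -0.001, -0.001]
force: [-1.0, 0.2, 0.8]
opening: 85.3
[ 701.  -146.5   83. ] [ 703.7 -146.4   93. ] 2.7
[ 539.42493797 -260.34243472  252.29383771] 85.2257936711727 [ 0.55569202 -0.70743555  0.49063207] [ 0.    -0.001 -0.004  0.001  0.002 -0.002]
```

View pics/t8.png

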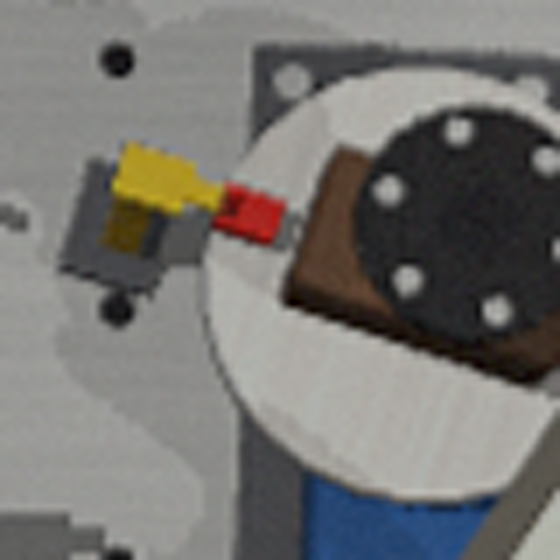

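View pics/t8full.png

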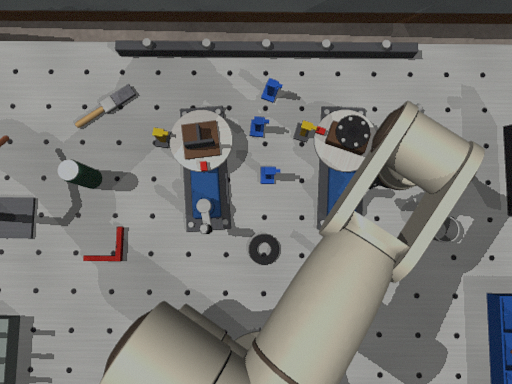

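After the retreat the tab is still at its pointer, about 3 mm off. The box crank at (207,228) looks unchanged and the arm touches nothing, so I'm handing in.

```bash
python3 -c "
from bench import robot
print(robot.finish_job())"
```

```text
the job is handed in; nothing more can be done
None
```

I gripped the flange positioner's sleeve at 60 N and cranked it about 237° clockwise, holding it the whole way, until the red tab stood at its yellow pointer. Then I opened the fingers, rose 130 mm straight up and handed the job in at about 8.8 s. The hand-in gives no verdict.

- **Tab at the pointer:** the last top view puts the tab about 3 mm from the pointer tip (18 mm allowed), and the tab looked unmoved by the release and retreat.
- **Hold while cranking:** the finger opening stayed at 25.5 to 26 mm throughout, and side forces peaked near 11 N.
- **Other positioner:** its crank looks where it was in the top view. I checked this by eye only.
- **Robot clear:** fingers open, force readings near zero, arm at rest.
- **Disagreements:** my first wrist-camera fix of the sleeve was about 6 mm off the top-camera one. I had misjudged the cap's centre, and after correcting it they agreed to about 2 mm. No check failed.

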